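# Close, sort and time the yoghurt pots

### The job

Get the evening's yoghurt pots ready to set: press every pot's lid down until it is fully home, and stand the small pots in a row in the narrow pale tray and the large ones in a row in the wide dark tray, upright on the tray floor. Only when every pot is closed and in its tray, flip the timer's toggle all the way over to the other side, away from the dial (on), and leave the other kitchen things where they are.

Things in the scene. Friction and masses are not known exactly. Their poses are not given: they have to be found in the camera images.
- pot_small1: small yoghurt pot: upright white stoneware cylinder with a blue band, 44 mm across, body 50 mm high, about 140 g; may be absent. Origin: centre of its underside, z up. A pale wooden push-on lid (42 mm across, 12 mm thick) sits on top: lid top is 70 mm above the origin when lid joint = 0 and 62 mm when fully home. Grip it by the stoneware body, not by the lid.
- pot_small2: small yoghurt pot: upright white stoneware cylinder with a blue band, 44 mm across, body 50 mm high, about 140 g; may be absent. Origin: centre of its underside, z up. A pale wooden push-on lid (42 mm across, 12 mm thick) sits on top: lid top is 70 mm above the origin when lid joint = 0 and 62 mm when fully home. Grip it by the stoneware body, not by the lid.
- pot_small3: small yoghurt pot: upright white stoneware cylinder with a blue band, 44 mm across, body 50 mm high, about 140 g; may be absent. Origin: centre of its underside, z up. A pale wooden push-on lid (42 mm across, 12 mm thick) sits on top: lid top is 70 mm above the origin when lid joint = 0 and 62 mm when fully home. Grip it by the stoneware body, not by the lid.
- pot_large1: large yoghurt pot: upright white stoneware cylinder with a blue band, 60 mm across, body 64 mm high, about 260 g; may be absent. Origin: centre of its underside, z up. A pale wooden push-on lid (58 mm across, 12 mm thick) sits on top: lid top is 84 mm above the origin when lid joint = 0 and 76 mm when fully home. Grip it by the stoneware body, not by the lid.
- pot_large2: large yoghurt pot: upright white stoneware cylinder with a blue band, 60 mm across, body 64 mm high, about 260 g; may be absent. Origin: centre of its underside, z up. A pale wooden push-on lid (58 mm across, 12 mm thick) sits on top: lid top is 84 mm above the origin when lid joint = 0 and 76 mm when fully home. Grip it by the stoneware body, not by the lid.
- pot_large3: large yoghurt pot: upright white stoneware cylinder with a blue band, 60 mm across, body 64 mm high, about 260 g; may be absent. Origin: centre of its underside, z up. A pale wooden push-on lid (58 mm across, 12 mm thick) sits on top: lid top is 84 mm above the origin when lid joint = 0 and 76 mm when fully home. Grip it by the stoneware body, not by the lid.
- lid_small1 (a joint): how far the lid of pot_small1 has been pushed down, m: 0 = 8 mm proud (a pale green gasket shows under it), 0.008 = fully home on the body. Stiff: about 5 N pressed on its top moves it; it stays where it is left. None if the pot is absent.
- lid_small2 (a joint): how far the lid of pot_small2 has been pushed down, m: 0 = 8 mm proud (a pale green gasket shows under it), 0.008 = fully home on the body. Stiff: about 5 N pressed on its top moves it; it stays where it is left. None if the pot is absent.
- lid_small3 (a joint): how far the lid of pot_small3 has been pushed down, m: 0 = 8 mm proud (a pale green gasket shows under it), 0.008 = fully home on the body. Stiff: about 5 N pressed on its top moves it; it stays where it is left. None if the pot is absent.
- lid_large1 (a joint): how far the lid of pot_large1 has been pushed down, m: 0 = 8 mm proud (a pale green gasket shows under it), 0.008 = fully home on the body. Stiff: about 5 N pressed on its top moves it; it stays where it is left. None if the pot is absent.
- lid_large2 (a joint): how far the lid of pot_large2 has been pushed down, m: 0 = 8 mm proud (a pale green gasket shows under it), 0.008 = fully home on the body. Stiff: about 5 N pressed on its top moves it; it stays where it is left. None if the pot is absent.
- lid_large3 (a joint): how far the lid of pot_large3 has been pushed down, m: 0 = 8 mm proud (a pale green gasket shows under it), 0.008 = fully home on the body. Stiff: about 5 N pressed on its top moves it; it stays where it is left. None if the pot is absent.
- tray_narrow: fixed pale wooden tray, one straight lane for the small pots: lane 56 mm wide inside (along the tray's x), 270 mm long inside (along its y), floor 6 mm thick, rim 6 mm thick whose top is 16 mm above the counter. Origin: centre of the underside. Room for three pots in a row; a small pot has about 6 mm play each side.
- tray_wide: fixed dark brown wooden tray, one straight lane for the large pots: lane 74 mm wide inside (along the tray's x), 270 mm long inside (along its y), floor 6 mm thick, rim 6 mm thick whose top is 16 mm above the counter. Origin: centre of the underside. Room for three pots in a row; a large pot has about 7 mm play each side.
- timer: fixed cream kitchen timer, box 78 mm deep (x) x 100 mm wide (y) x 55 mm high, round dial on its front (-x) face. Origin: centre of the underside. The toggle stands on a 70 x 50 x 25 mm dark block in the middle of its top (block top 80 mm above the counter).
- toggle (a joint): red toggle switch on the timer's top, rad: 0 = off, leaning to the dial side (timer -x); 1.0 = on, leaning to the back (timer +x); stays where it is left, moves under a light push (under 5 N) on its tip.
- toggle_tip (a point): centre of the 26 mm red ball at the toggle's tip, 112 mm above the counter at either end of its swing, 117 mm halfway; it turns about a level axis (timer y) 77 mm above the timer's origin, radius 40 mm, from 19 mm in front of it to 19 mm behind
- bowl: stainless mixing bowl, 170 mm across, 70 mm high; bystander. Origin: centre of the underside.
- spatula: pale green silicone spatula with wooden handle, 285 mm long, 10 mm high, lying flat; bystander. Origin: centre of the underside (spatula: under a point of the handle near the blade).
- mug: blue mug, 80 mm across, 90 mm high; bystander. Origin: centre of the underside.
- honey: amber honey jar, 70 mm across, 110 mm high; bystander. Origin: centre of the underside.

How it is judged:
On the way, in this order (a step that is already met when the one before it is completed fails the run):
1. every pot that is present stands upright in its own tray with its lid fully home (x of pot_small1 in the frame of tray_narrow between -0.01 and 0.01 m and y of pot_small1 in the frame of tray_narrow between -0.116 and 0.116 m and z of pot_small1 in the frame of tray_narrow between 0.003 and 0.009 m and angle between each of pot_small1, pot_small2, pot_small3, pot_large1, pot_large2, pot_large3's own z axis and vertical below 0.08 rad and value of joint each of lid_small1, lid_small2, lid_small3, lid_large1, lid_large2, lid_large3 above 0.0065 m and x of pot_small2 in the frame of tray_narrow between -0.01 and 0.01 m and y of pot_small2 in the frame of tray_narrow between -0.116 and 0.116 m and z of pot_small2 in the frame of tray_narrow between 0.003 and 0.009 m and x of pot_small3 in the frame of tray_narrow between -0.01 and 0.01 m and y of pot_small3 in the frame of tray_narrow between -0.116 and 0.116 m and z of pot_small3 in the frame of tray_narrow between 0.003 and 0.009 m and x of pot_large1 in the frame of tray_wide between -0.011 and 0.011 m and y of pot_large1 in the frame of tray_wide between -0.108 and 0.108 m and z of pot_large1 in the frame of tray_wide between 0.003 and 0.009 m and x of pot_large2 in the frame of tray_wide between -0.011 and 0.011 m and y of pot_large2 in the frame of tray_wide between -0.108 and 0.108 m and z of pot_large2 in the frame of tray_wide between 0.003 and 0.009 m and x of pot_large3 in the frame of tray_wide between -0.011 and 0.011 m and y of pot_large3 in the frame of tray_wide between -0.108 and 0.108 m and z of pot_large3 in the frame of tray_wide between 0.003 and 0.009 m), for 0.2 s.
2. after that, the timer's toggle is flipped to on (value of joint toggle above 0.8 rad), for 0.2 s.
At the end, for the whole second after the job is handed in: Every pot present is at rest upright (under 0.08 rad) on the floor of its tray (small: narrow, large: wide), within 10 mm (small) or 11 mm (large) of the lane's centre line, inside the ends, its lid down at least 6.5 of 8 mm; toggle beyond 0.8 rad (all of step 1 and linear speed of each of pot_small1, pot_small2, pot_small3, pot_large1, pot_large2, pot_large3 below 0.02 m/s and value of joint toggle above 0.8 rad); the robot touches nothing.
It fails at once if the bowl is shifted more than 30 mm (distance of bowl from where it was at the start of the episode above 0.03 m).
It fails at once if the spatula is shifted more than 30 mm (distance of spatula from where it was at the start of the episode above 0.03 m).
It fails at once if the mug is shifted more than 30 mm (distance of mug from where it was at the start of the episode above 0.03 m).
It fails at once if the honey is shifted more than 30 mm (distance of honey from where it was at the start of the episode above 0.03 m).
Of pot_small1, pot_small2, pot_small3, pot_large1, pot_large2, pot_large3 only 4 to 6 are there at a start; the rules pass over those that are not, and their reading is None.
At some moment in a run one of pot_small1, pot_small2, pot_small3, pot_large1, pot_large2, pot_large3 may be knocked a few centimetres aside while the robot is not near it.
It also fails if it takes over 210 s, if anything falls off the work surface, if the arm or the gripper's body presses on something with over 40 N, if the wrist force passes 120 N, or if a joint passes its speed limit or range.

### The arm

A 6-joint arm with a two-finger parallel gripper is mounted at the origin on the work surface. World frame = base frame: x ahead of the robot, y to its left, z up, the work surface at z = 0. Lengths are in m, angles in rad, forces in N, time in s.
With the tool pointing down it reaches from about 0.35 to 0.975 m from the base axis. Payload 4.9 kg.
Tool frame: the origin (TCP) lies at the very end of the fingers, on their centre line; the grasp point (between the pads) lies 19 mm behind it; z points along the fingers, y is the line along which they close (so a half turn about z gives the same grasp; the last joint's range is limited). The gripper opens to 85 mm and grips with 20 to 120 N. Pads are 22 mm wide; open, the fingers measure 114 mm over their backs; the gripper's body (76 mm by 85 mm) begins 54 mm behind the grasp point. The pads swing forward as they close: fully open they stand 13 mm farther back than shut.
Start: joints at [1.16, 0.053, 1.613, -0, 1.476, -0.119], TCP at [0.18, 0.599, 0.231] pointing down, gripper open.
Joint ranges: [-3.01, 3.01], [-1.01, 2.22], [0.06, 2.58], [-1.02, 4.17], [0.09, 2.62], [-3.14, 3.14]. Speed limits (rad/s): [2.57, 2.57, 3.14, 3.14, 3.14, 3.14].

### API

Orientations are given as a rotation vector (axis times angle).
In Python, from station import get_obs, get_image, get_calibration, finish_job gives the robot as it stands.
- The arm moves only by the tool servo_tool, never from a script. Its argument "increments" is a list of rows, each a list of 5 numbers: the opening, from 0 (shut) to 1 (fully open), then the shift along the tool's x, y, z in mm, then the turn about the tool's z in degrees. In form: [[jaw, tx, ty, tz, spin], ...]. A call has 1 to 12 rows; each row shifts and turns the commanded pose from where the row before left it, along the tool's axes as they then stand; what a row does not reach is not made up. A row lasts 1/8 s, in which the tool goes at most 62.5 mm and 10.7 degrees, less where a joint would pass 70% of its speed; a pose out of reach is approached as far as the arm can. A call is refused whole if a number of a shift passes 62.5 or a number of a turn 10.7, either way. A call with a gripper value outside its range is refused whole. The fingers move at their own pace and stop on an object; "force" is the grip in N (left out, the last holds). Time passes only in rows, so rows that do not move let the fingers close. It gives the time, the measured TCP pose, the force, the opening and the grip force at its end, in the units of the state.
- get_obs(): the state, without advancing time (a new reading comes with each control period).
- get_image(name): name is "scene" or "top"; returns the picture (384x512x3 uint8, red, green, blue); there is no depth.
- get_calibration(name): a dict with "fx", "fy", "cx", "cy" (pixels), "dist_coeffs" ([k1, k2, p1, p2, k3] as OpenCV has them; the pictures are not rectified), "R" (3x3) and "t" (3): a world point X has camera coordinates R X + t. Camera axes: x right, y down, z forward; pixel columns grow to the right and rows downward; lengths in m; the calibration is good to about 2 mm. A picture is of the moment at which its call begins. get_calibration takes no time and is no camera call.
- finish_job(): hands the job in; it is judged then, once.
The state is a dict: "t": time; "q": joint angles; "dq": joint speeds; "effort": joint torques, N m; "tool_pos": TCP position; "tool_rot": TCP orientation; "contact_force": force on the tool from outside, world axes, zero at the start; "wrist_torque": the same for the moment, N m; "opening": finger opening in m; "grip_force": force on a finger pad.
Only numpy, scipy, OpenCV 4.12 (cv2) and the standard library are available. Lean on these libraries where they do the work, as an engineer would, in place of code of your own. Each camera call takes 0.05 s, during which the arm holds its last target. There are 200 camera calls.

## Working session

There is one attempt and no reset: what is moved stays moved. The work goes in short steps, Python scripts to look and compute and a tool call to move; the robot and the scene stay as the last step left them, time stands still between calls to the robot, and variables do not carry over. Pictures are saved under pics/ and viewed, at most 14 in all, crops included, and the job is handed in when it is done.

Besides the shell and the picture viewer there is one more tool, called after "Emit:" by a JSON object that holds its "fn" and its "kwargs". servo_tool: Moves the arm, as the interface text tells. Its arguments: {"type":"object","properties":{"increments":{"type":"array"},"force":{"type":"number"}},"required":["increments"]}

```bash
mkdir -p pics
cat > h.py <<'E'
import numpy as np,cv2
from station import *
def snap(n,f):
    im=get_image(n); cv2.imwrite(f'pics/{f}.png',im[:,:,::-1]); return im
def K(c): return np.array([[c['fx'],0,c['cx']],[0,c['fy'],c['cy']],[0,0,1.]])
def ray(n,uv):
    c=get_calibration(n); R=np.array(c['R']);t=np.array(c['t'])
    p=cv2.undistortPoints(np.array(uv,float).reshape(-1,1,2),K(c),np.array(c['dist_coeffs'])).reshape(-1,2)
    d=np.c_[p,np.ones(len(p))]@R; return -R.T@t,d
def at(n,uv,z):
    o,d=ray(n,uv); return o+d*((z-o[2])/d[:,2])[:,None]
def proj(n,X):
    c=get_calibration(n)
    return cv2.projectPoints(np.array(X,float).reshape(-1,1,3),cv2.Rodrigues(np.array(c['R']))[0],np.array(c['t'],float),K(c),np.array(c['dist_coeffs']))[0].reshape(-1,2)
def tri(u1,u2):
    o1,d1=ray('scene',[u1]);o2,d2=ray('top',[u2]);d1=d1[0]/np.linalg.norm(d1[0]);d2=d2[0]/np.linalg.norm(d2[0])
    s=np.linalg.lstsq(np.c_[d1,-d2],o2-o1,rcond=None)[0]
    a,b=o1+s[0]*d1,o2+s[1]*d2; return (a+b)/2,np.linalg.norm(a-b)
E
python3 - <<'E'
from h import *
np.set_printoptions(precision=4,suppress=True)
snap('scene','s0');snap('top','t0')
for n in('scene','top'):
    c=get_calibration(n);print(n,c['fx'],c['dist_coeffs'],-np.array(c['R']).T@c['t'],np.array(c['R'])[2])
print(get_obs())
E
```

```text
scene 408.4357098613896 [0.0163 0.     0.     0.     0.    ] [ 1.1138 -0.777   1.1285] [-0.3756  0.5455 -0.7492]
top 385.48556997001214 [-0.0531  0.      0.      0.      0.    ] [ 0.471  -0.0112  1.3894] [ 0.0832  0.0174 -0.9964]
{'t': 0.1, 'q': array([ 1.16  ,  0.0533,  1.6141, -0.    ,  1.476 , -0.119 ]), 'dq': array([ 0.0002, -0.0003, -0.0039, -0.0003, -0.0001, -0.0008]), 'effort': array([  0.0001, -39.4906, -37.1364,  -0.0001,   0.004 ,   0.    ]), 'tool_pos': array([0.1796, 0.5981, 0.2302]), 'tool_rot': array([-0.4566, -3.1078,  0.0028]), 'contact_force': array([ 0.167 ,  0.4237, -0.0928]), 'wrist_torque': array([-0.0286, -0.0412,  0.0207]), 'grip_force': 0.0, 'opening': 0.08547381872924875}
```

View pics/s0.png

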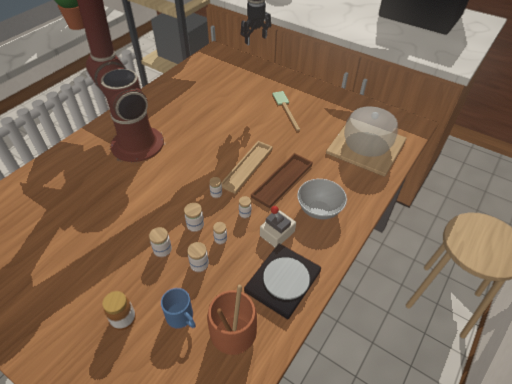

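View pics/t0.png

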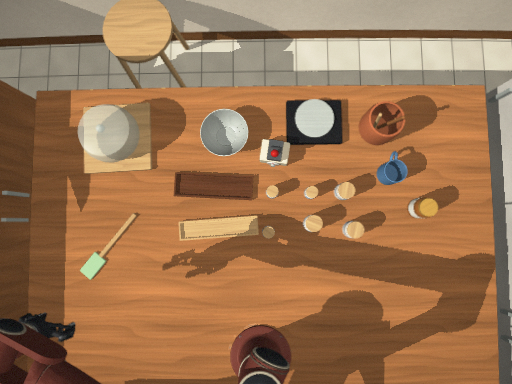

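The scene view shows small pots near (215,187), (245,207) and (220,233), and large ones near (194,217), (160,242) and (198,257). In the top view the small pots are near (268,232), (272,192) and (312,192), and the large ones near (313,224), (345,190) and (353,230). The trays, timer (275,152), bowl, mug and honey jar are all visible. I'll zoom in next.

Run:
```python
import cv2
s=cv2.imread('pics/s0.png');t=cv2.imread('pics/t0.png')
cv2.imwrite('pics/s1.png',cv2.resize(s[135:285,140:340],None,fx=4,fy=4,interpolation=cv2.INTER_CUBIC))
cv2.imwrite('pics/t1.png',cv2.resize(t[130:250,170:370],None,fx=4,fy=4,interpolation=cv2.INTER_CUBIC))
```

```text
(no output)
```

View pics/s1.png

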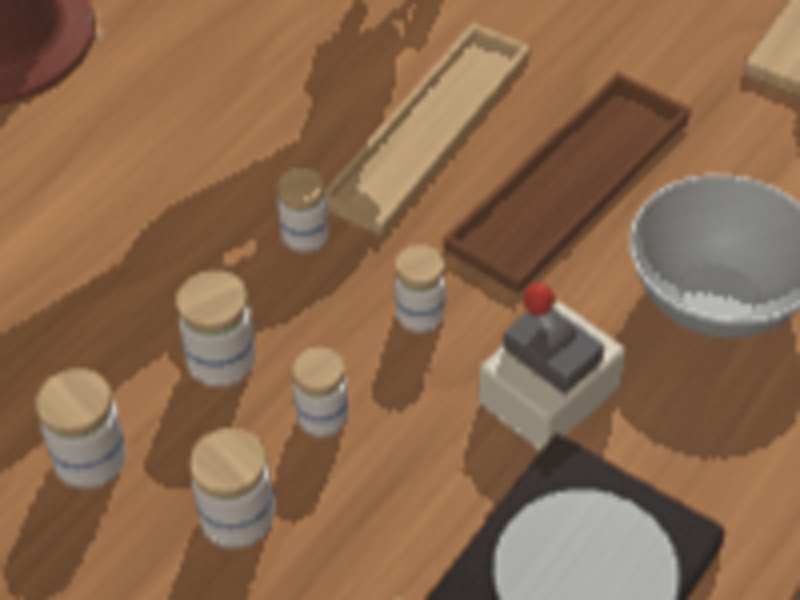

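View pics/t1.png

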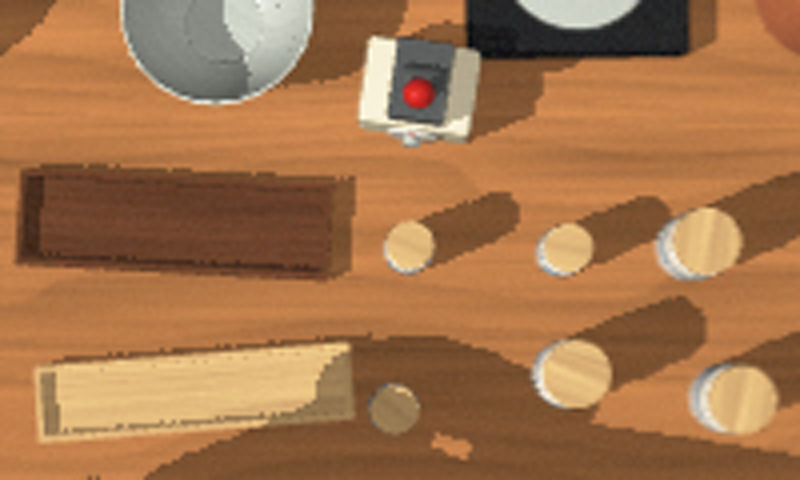

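The zoomed crops show the lid centres clearly. In scene-crop pixels the small lids are at (302,187), (420,265) and (319,369), and the large ones at (211,299), (75,400) and (229,462). The red ball is at (539,298). The tray corners are clear in the top crop. Now I'll triangulate.

Run:
```python
from h import *
from scipy.optimize import least_squares
np.set_printoptions(precision=4,suppress=True)
S=lambda p:(140-.375+p[0]/4,135-.375+p[1]/4); T=lambda p:(170-.375+p[0]/4,130-.375+p[1]/4)
P={'Sa':((302,187),(395,408)),'Sb':((420,265),(411,245)),'Sc':((319,369),(568,248)),'La':((211,299),(576,373)),'Lb':((75,400),(742,400)),'Lc':((229,462),(708,241)),'ball':((539,298),(418,93))}
for k,(a,b) in P.items():
    X,e=tri(S(a),T(b)); h={'S':.07,'L':.084,'b':.112}[k[0]]
    print(k,X,round(e,4),'scene',at('scene',[S(a)],h)[0,:2],'top',at('top',[T(b)],h)[0,:2])
print([at('top',[T(p)],.016)[0,:2] for p in [(20,168),(354,178),(350,282),(16,264)]])
print([at('top',[T(p)],.016)[0,:2] for p in [(36,367),(352,343),(355,415),(40,440)]])
print('scene wide',at('scene',[S(p) for p in [(620,76),(690,110),(446,240)]],.016)[:,:2])
print('scene nar',at('scene',[S(p) for p in [(474,26),(528,48),(328,192)]],.016)[:,:2])
print('timer',at('top',[T(p) for p in [(369,37),(480,50),(470,142),(360,124)]],.055)[:,:2])
print('block',at('top',[T(p) for p in [(398,38),(453,44),(443,124),(389,118)]],.08)[:,:2])
t=cv2.imread('pics/t0.png')
```

```text
Sa [ 0.4371 -0.0311  0.0652] 0.0014 scene [ 0.4407 -0.034 ] top [ 0.4367 -0.0315]
Sb [ 0.5768 -0.0461  0.0658] 0.0017 scene [ 0.5795 -0.0484] top [ 0.5758 -0.0465]
Sc [ 0.573  -0.1815  0.0636] 0.001 scene [ 0.5766 -0.1847] top [ 0.5721 -0.181 ]
La [ 0.4651 -0.1847  0.0812] 0.0007 scene [ 0.4665 -0.1865] top [ 0.4653 -0.184 ]
Lb [ 0.442  -0.324   0.0796] 0.0017 scene [ 0.4455 -0.3253] top [ 0.4415 -0.3235]
Lc [ 0.5774 -0.2989  0.0775] 0.0022 scene [ 0.5816 -0.3012] top [ 0.576  -0.2982]
ball [ 0.7    -0.0524  0.1137] 0.0004 scene [ 0.6994 -0.0511] top [ 0.7001 -0.0526]
[array([0.6526, 0.3041]), array([0.6407, 0.0025]), array([0.5474, 0.0068]), array([0.5657, 0.3067])]
[array([0.4734, 0.2878]), array([0.4931, 0.0054]), array([0.4293, 0.0031]), array([0.4085, 0.2837])]
scene wide [[0.5722 0.304 ]
 [0.6532 0.3012]
 [0.5543 0.0266]]
scene nar [[0.4109 0.2829]
 [0.4746 0.2864]
 [0.4302 0.0127]]
timer [[ 0.7606 -0.0119]
 [ 0.748  -0.1092]
 [ 0.6667 -0.0993]
 [ 0.6834 -0.0034]]
block [[ 0.754  -0.0369]
 [ 0.7483 -0.0842]
 [ 0.6788 -0.0747]
 [ 0.6844 -0.0285]]
```

Emit:
{"fn": "servo_tool", "kwargs": {"increments": [[0, 0, 0, 0, -8.4], [0, 0, 0, 0, -8.3], [0, -23, -57, 0, 0], [0, -23, -57, 0, 0], [0, -23, -57, 0, 0], [0, -23, -57, 0, 0], [0, -23, -57, 0, 0], [0, -23, -57, 0, 0], [0, -23, -57, 0, 0], [0, -23, -57, 0, 0], [0, -23, -57, 0, 0], [0, -23, -57, 0, 0]]}}

```text
t: 1.6
tool_pos: [0.4098, 0.0265, 0.2311]
tool_rot: [0.001, 3.141, 0.0]
contact_force: [-0.0, -0.6, -0.1]
opening: -0.0002
grip_force: 0.0
```

```bash
cat > ov.py <<'E'
from h import *
import sys
from scipy.spatial.transform import Rotation as Ro
def rect(c,yaw,w,l,z):
    a=np.deg2rad(yaw);R=np.array([[np.cos(a),-np.sin(a)],[np.sin(a),np.cos(a)]])
    p=np.array([[w,l],[w,-l],[-w,-l],[-w,l]])/2@R.T+c
    return np.c_[p,np.full(4,z)]
def circ(x,y,z,r):
    a=np.linspace(0,2*np.pi,40);return np.c_[x+r*np.cos(a),y+r*np.sin(a),np.full(40,z)]
def overlay(shapes,f):
    out=[]
    for n,(x0,y0,w,h) in {'scene':(140,135,150,150),'top':(170,150,200,100)}.items():
        im=get_image(n)[:,:,::-1];k=4 if n=='top' else 4
        c=cv2.resize(im[y0:y0+h,x0:x0+w],None,fx=k,fy=k,interpolation=cv2.INTER_CUBIC)
        for P,col in shapes:
            q=((proj(n,P)-[x0,y0]+.5)*k-.5)*8
            cv2.polylines(c,[q.round().astype(int)],True,col,1,cv2.LINE_AA,3)
        cv2.imwrite(f'pics/{f}_{n}.png',c)
E
python3 - <<'E'
from ov import *
p={'Sa':(.4375,-.0325),'Sb':(.577,-.0472),'Sc':(.5735,-.1825),'La':(.4655,-.185),'Lb':(.443,-.3245),'Lc':(.578,-.2995)}
sh=[]
for k,(x,y) in p.items():
    H,r=(.07,.021) if k[0]=='S' else (.084,.029)
    sh+=[(circ(x,y,H,r),(0,0,255)),(circ(x,y,H-.008,r),(0,255,0)),(circ(x,y,0,r+.001),(255,0,0))]
for c,yw,w in [((.604,.164),-3.7,.074),((.4518,.147),4.1,.056)]:
    sh+=[(rect(c,yw,w+.012,.282,.016),(0,255,255)),(rect(c,yw,w,.27,.006),(255,255,0)),(rect(c,yw,w+.012,.282,0),(255,0,255))]
overlay(sh,'o1'); print(get_obs()['tool_pos'],get_obs()['tool_rot'])
E
```

```text
[0.41042925 0.02364082 0.23093786] [-1.49432891e-02 -3.14096386e+00  2.57908767e-03]
```

View pics/o1_scene.png

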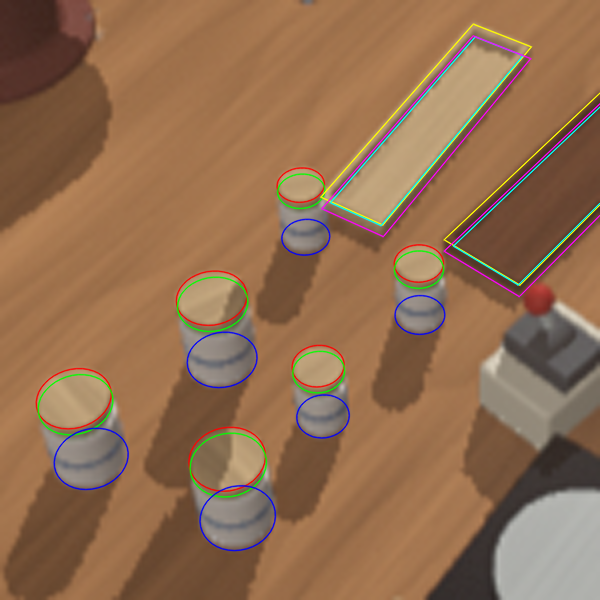

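View pics/o1_top.png

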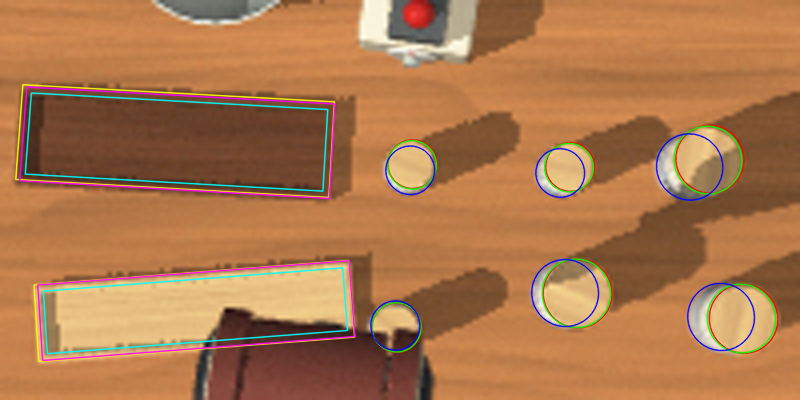

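The overlays match in both views to about 1 px, for the pots and both trays. Now I'll press the first lid, on Sa.

Emit:
{"fn": "servo_tool", "kwargs": {"increments": [[0, -27, -55, 0, 0], [0, 0, 0, 50, 0], [0, 0, 0, 50, 0], [0, 0, 0, 40, 0], [0, 0, 0, 12, 0], [0, 0, 0, 5, 0], [0, 0, 0, 4, 0], [0, 0, 0, 3, 0], [0, 0, 0, 3, 0], [0, 0, 0, 2, 0], [0, 0, 0, 0, 0], [0, 0, 0, 0, 0]], "force": 40}}

```text
t: 3.2
tool_pos: [0.4376, -0.0267, 0.0632]
tool_rot: [0.001, 3.139, -0.001]
contact_force: [1.1, 0.5, 4.7]
opening: -0.0001
grip_force: 2.4
```

Emit:
{"fn": "servo_tool", "kwargs": {"increments": [[0, 0, 0, 1, 0], [0, 0, 0, 1, 0], [0, 0, 0, 1, 0], [0, 0, 0, 0, 0]]}}

```text
t: 3.7
tool_pos: [0.4379, -0.0267, 0.0619]
tool_rot: [0.0, 3.14, -0.0]
contact_force: [-3.5, 0.7, 16.8]
opening: -0.0001
grip_force: 8.7
```

Emit:
{"fn": "servo_tool", "kwargs": {"increments": [[0, 0, 0, -45, 0], [0, -46.5, -7, 0, 0], [0, -46.5, -7, 0, 0], [0, -46.5, -6, 0, 0], [0, 0, 0, 28, 0], [0, 0, 0, 5, 0], [0, 0, 0, 4, 0], [0, 0, 0, 3, 0], [0, 0, 0, 3, 0], [0, 0, 0, 2, 0], [0, 0, 0, 1, 0], [0, 0, 0, 0, 0]]}}

```text
t: 5.2
tool_pos: [0.577, -0.0469, 0.063]
tool_rot: [0.0, 3.14, -0.001]
contact_force: [-7.1, 1.3, 18.1]
opening: -0.0003
grip_force: 8.9
```

Emit:
{"fn": "servo_tool", "kwargs": {"increments": [[0, 0, 0, 0, 0], [0, 0, 0, 0, 0]]}}

```text
t: 5.45
tool_pos: [0.5769, -0.0469, 0.063]
tool_rot: [0.0, 3.14, -0.001]
contact_force: [-8.5, 0.4, 18.2]
opening: 0.0003
grip_force: 8.9
```

Emit:
{"fn": "servo_tool", "kwargs": {"increments": [[0, 0, 0, 2, 0], [0, 0, 0, 0, 0], [0, 0, 0, 0, 0]]}}

```text
t: 5.82
tool_pos: [0.578, -0.0471, 0.0632]
tool_rot: [-0.0, 3.138, -0.002]
contact_force: [-9.7, 2.2, 26.8]
opening: 0.0002
grip_force: 12.9
```

Emit:
{"fn": "servo_tool", "kwargs": {"increments": [[0, 0, 0, -48, 0], [0, 1, -45, 0, 0], [0, 1, -45, 0, 0], [0, 1, -45, 0, 0], [0, 0, 0, 28, 0], [0, 0, 0, 5, 0], [0, 0, 0, 4, 0], [0, 0, 0, 3, 0], [0, 0, 0, 3, 0], [0, 0, 0, 2, 0], [0, 0, 0, 2, 0], [0, 0, 0, 0, 0]]}}

```text
t: 7.32
tool_pos: [0.5752, -0.182, 0.0625]
tool_rot: [-0.001, 3.138, -0.003]
contact_force: [-6.8, 2.5, 17.9]
opening: -0.0
grip_force: 8.9
```

Emit:
{"fn": "servo_tool", "kwargs": {"increments": [[0, 0, 0, 1, 0], [0, 0, 0, 0, 0]]}}

```text
t: 7.58
tool_pos: [0.5757, -0.1821, 0.0626]
tool_rot: [-0.001, 3.137, -0.004]
contact_force: [-8.5, 3.2, 21.6]
opening: -0.0002
grip_force: 10.9
```

Emit:
{"fn": "servo_tool", "kwargs": {"increments": [[0, 0, 0, -55, 0], [0, -1, -58, 0, 0], [0, -2, -59, 0, 0], [0, 0, 0, 22, 0], [0, 0, 0, 5, 0], [0, 0, 0, 4, 0], [0, 0, 0, 3, 0], [0, 0, 0, 3, 0], [0, 0, 0, 2, 0], [0, 0, 0, 2, 0], [0, 0, 0, 0, 0], [0, 0, 0, 0, 0]]}}

```text
t: 9.07
tool_pos: [0.5778, -0.2985, 0.0769]
tool_rot: [-0.002, 3.139, -0.003]
contact_force: [-8.8, 5.0, 24.4]
opening: 0.0002
grip_force: 11.6
```

Emit:
{"fn": "servo_tool", "kwargs": {"increments": [[0, 0, 0, 1, 0], [0, 0, 0, 0, 0]]}}

```text
t: 9.32
tool_pos: [0.5781, -0.2987, 0.077]
tool_rot: [-0.002, 3.138, -0.004]
contact_force: [-11.6, 5.7, 27.0]
opening: -0.0001
grip_force: 13.3
```

Emit:
{"fn": "servo_tool", "kwargs": {"increments": [[0, 0, 0, -42, 0], [0, 45, -8, 0, 0], [0, 45, -8, 0, 0], [0, 45, -9, 0, 0], [0, 0, 0, 22, 0], [0, 0, 0, 5, 0], [0, 0, 0, 4, 0], [0, 0, 0, 3, 0], [0, 0, 0, 3, 0], [0, 0, 0, 2, 0], [0, 0, 0, 3, 0], [0, 0, 0, 0, 0]]}}

```text
t: 10.82
tool_pos: [0.444, -0.3254, 0.0773]
tool_rot: [-0.002, 3.138, -0.006]
contact_force: [-9.7, 8.8, 31.3]
opening: -0.0001
grip_force: 15.7
```

Emit:
{"fn": "servo_tool", "kwargs": {"increments": [[0, 0, 0, 0, 0], [0, 0, 0, 0, 0]]}}

```text
t: 11.08
tool_pos: [0.4439, -0.3253, 0.0772]
tool_rot: [-0.002, 3.138, -0.006]
contact_force: [-9.7, 8.5, 32.3]
opening: 0.0003
grip_force: 15.7
```

Emit:
{"fn": "servo_tool", "kwargs": {"increments": [[0, 0, 0, -42, 0], [0, -7.5, 46, 0, 0], [0, -7.5, 47, 0, 0], [0, -7.5, 47, 0, 0], [0, 0, 0, 22, 0], [0, 0, 0, 5, 0], [0, 0, 0, 4, 0], [0, 0, 0, 3, 0], [0, 0, 0, 3, 0], [0, 0, 0, 2, 0], [0, 0, 0, 3, 0], [0, 0, 0, 0, 0]]}}

```text
t: 12.58
tool_pos: [0.4669, -0.185, 0.0771]
tool_rot: [0.002, 3.137, -0.001]
contact_force: [-10.6, 8.9, 33.0]
opening: -0.0004
grip_force: 16.4
```

Emit:
{"fn": "servo_tool", "kwargs": {"increments": [[0, 0, 0, 0, 0], [0, 0, 0, 0, 0]]}}

```text
t: 12.82
tool_pos: [0.4668, -0.185, 0.0771]
tool_rot: [0.002, 3.137, -0.001]
contact_force: [-10.4, 10.2, 33.7]
opening: 0.0003
grip_force: 16.3
```

Emit:
{"fn": "servo_tool", "kwargs": {"increments": [[1, 0, 0, -60, 0], [1, 0, 0, 0, 0], [1, 0, 0, 0, 0], [1, 0, 0, 0, 0], [1, 0, 0, 0, 0]], "force": 40}}

```text
t: 13.45
tool_pos: [0.4628, -0.1832, 0.1278]
tool_rot: [-0.001, -3.139, -0.002]
contact_force: [-0.7, -0.5, 0.0]
opening: 0.085
grip_force: 0.0
```

Run:
```python
from ov import *
p={'Sa':(.4375,-.0325),'Sb':(.577,-.0472),'Sc':(.5735,-.1825),'La':(.4655,-.185),'Lb':(.443,-.3245),'Lc':(.578,-.2995)}
sh=[]
for k,(x,y) in p.items():
    H,r=(.062,.021) if k[0]=='S' else (.076,.029)
    sh+=[(circ(x,y,H,r),(0,0,255)),(circ(x,y,0,r+.001),(255,0,0))]
overlay(sh,'o2'); print(get_obs()['tool_pos'],get_obs()['opening'])
```

```text
[ 0.46304645 -0.18328833  0.128298  ] 0.0854533640630018
```

View pics/o2_scene.png

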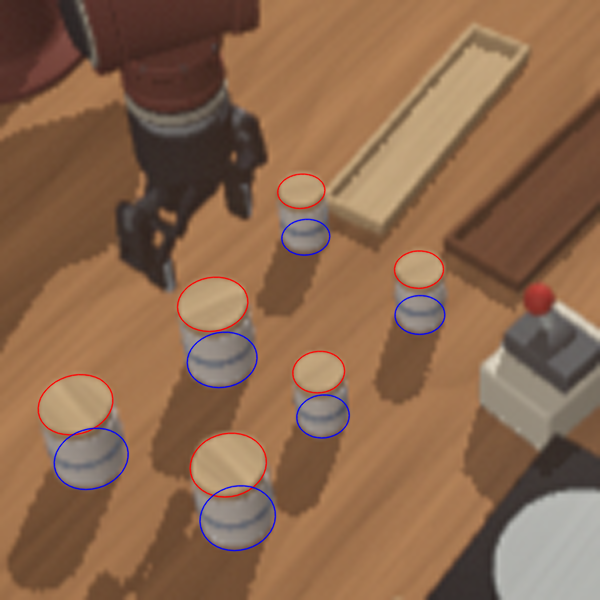

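Every lid now matches its pressed-home outline, and no pot has moved. Next I'll grasp La.

Emit:
{"fn": "servo_tool", "kwargs": {"increments": [[1, -2.5, -2, 40, 0], [1, 0, 0, 40, 0], [1, 0, 0, 22, 0], [1, 0, 0, 10, 0], [1, 0, 0, 0, 0], [0.3, 0, 0, 0, 0], [0.3, 0, 0, 0, 0], [0.3, 0, 0, 0, 0], [0.3, 0, 0, 0, 0]], "force": 40}}

```text
t: 14.68
tool_pos: [0.4672, -0.1857, 0.0191]
tool_rot: [0.001, 3.139, -0.001]
contact_force: [-1.3, 2.4, 6.6]
opening: 0.0594
grip_force: 40.1
```

Emit:
{"fn": "servo_tool", "kwargs": {"increments": [[0.3, 0, 0, -50, 0], [0.3, 0, 0, -60, 0], [0.3, -18, 54.7, 0, 0], [0.3, -18, 54.7, 0, 0], [0.3, -18, 54.7, 0, 0], [0.3, -18, 54.7, 0, 0], [0.3, -18, 54.7, 0, 0], [0.3, -18, 54.7, 0, 0], [0.3, -18, 54.7, 0, 0], [0.3, -18, 54.7, 0, 0], [0.3, 0, 0, 0, 3.7], [0.3, 0, 0, 0, 0]]}}

```text
t: 16.18
tool_pos: [0.6096, 0.2524, 0.1264]
tool_rot: [-0.099, -3.139, 0.001]
contact_force: [-0.5, -0.0, -3.6]
opening: 0.0594
grip_force: 42.7
```

Run:
```python
from ov import *
o=get_obs();print(o['tool_pos'],o['tool_rot'],o['opening'],o['contact_force'])
for n,(x0,y0) in {'scene':(190,110),'top':(160,150)}.items():
    im=get_image(n)[:,:,::-1];c=cv2.resize(im[y0:y0+110,x0:x0+150],None,fx=4,fy=4,interpolation=cv2.INTER_CUBIC)
    x,y,z=o['tool_pos']
    sh=[(circ(x-.0017,y,z-.019+.076,.029),(0,0,255)),(circ(x-.0017,y,z-.019,.03),(255,0,0)),(circ(x-.0017,y,.006,.03),(255,0,0))]
    for cc,yw,w in [((.604,.164),-3.7,.074),((.4518,.147),4.1,.056)]:
        sh+=[(rect(cc,yw,w+.012,.282,.016),(0,255,255)),(rect(cc,yw,w,.27,.006),(255,255,0))]
    for P,col in sh:
        q=((proj(n,P)-[x0,y0]+.5)*4-.5)*8
        cv2.polylines(c,[q.round().astype(int)],True,col,1,cv2.LINE_AA,3)
    cv2.imwrite(f'pics/o3_{n}.png',c)
```

```text
[0.60963177 0.25243417 0.1263547 ] [-9.89859412e-02 -3.13880128e+00  1.25985978e-03] 0.05937681888220586 [-0.46273293 -0.02879019 -3.55416456]
```

View pics/o3_scene.png

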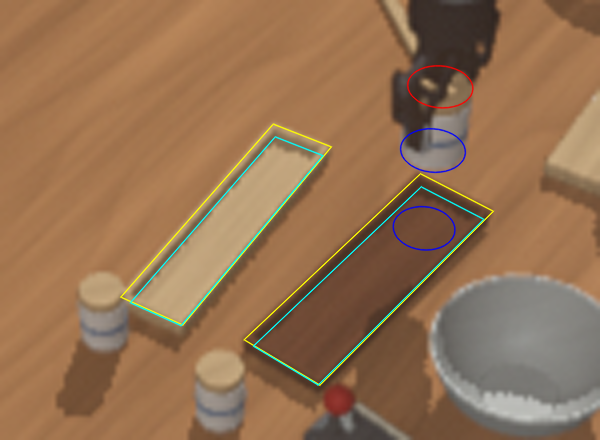

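Emit:
{"fn": "servo_tool", "kwargs": {"increments": [[0.3, 0, 0, 40, 0], [0.3, 0, 0, 40, 0], [0.3, 0, 0, 14, 0], [0.3, 0, 0, 4, 0], [0.3, 0, 0, 2, 0], [0.3, 0, 0, 1, 0], [0.3, 0, 0, 0, 0]]}}

```text
t: 17.15
tool_pos: [0.6109, 0.2523, 0.0275]
tool_rot: [0.102, 3.138, 0.001]
contact_force: [-0.9, -1.0, -3.6]
opening: 0.0591
grip_force: 42.7
```

Emit:
{"fn": "servo_tool", "kwargs": {"increments": [[0.3, 0, 0, 1, 0], [0.3, 0, 0, 1, 0], [0.3, 0, 0, 1, 0], [0.3, 0, 0, 0, 0]]}}

```text
t: 17.65
tool_pos: [0.6104, 0.2522, 0.0252]
tool_rot: [-0.102, -3.14, 0.0]
contact_force: [-5.3, -1.6, 6.8]
opening: 0.0593
grip_force: 43.2
```

Emit:
{"fn": "servo_tool", "kwargs": {"increments": [[0.85, 0, 0, 0, 0], [0.85, 0, 0, 0, 0], [0.85, 0, 0, 0, 0], [0.85, 0, 0, -30, 0], [0.85, 0, 0, -40, 0], [0.85, 0, 0, -40, 0], [0.85, 0, 0, 0, -3.7]]}}

```text
t: 18.52
tool_pos: [0.6131, 0.2529, 0.1388]
tool_rot: [-0.002, 3.133, 0.004]
contact_force: [0.3, 1.0, 0.8]
opening: 0.0726
grip_force: 0.0
```

Emit:
{"fn": "servo_tool", "kwargs": {"increments": [[1, 3.5, -61, 0, 0], [1, 3.5, -61, 0, 0], [1, 3.5, -61, 0, 0], [1, 3.5, -61, 0, 0], [1, 3.5, -61, 0, 0], [1, 3.5, -61, 0, 0], [1, 3.5, -61, 0, 0], [1, 3.5, -61, 0, 0], [1, 3.5, -61, 0, 0], [1, 0, 0, 0, 0], [1, 0, 0, 0, 0]]}}

```text
t: 19.9
tool_pos: [0.5783, -0.2966, 0.1329]
tool_rot: [-0.001, -3.141, -0.001]
contact_force: [0.1, 0.3, -1.0]
opening: 0.0852
grip_force: 0.0
```

Run:
```python
from ov import *
print(get_obs()['tool_pos'],get_obs()['tool_rot'])
c=[]
for n,(x0,y0) in {'scene':(190,110),'top':(160,150)}.items():
    im=get_image(n)[:,:,::-1];cc=cv2.resize(im[y0:y0+110,x0:x0+100],None,fx=4,fy=4,interpolation=cv2.INTER_CUBIC)
    for P in (circ(.6097,.2518,.082,.029),circ(.6097,.2518,.006,.03)):
        q=((proj(n,P)-[x0,y0]+.5)*4-.5)*8
        cv2.polylines(cc,[q.round().astype(int)],True,(0,0,255),1,cv2.LINE_AA,3)
    c.append(cc)
cv2.imwrite('pics/o4.png',np.hstack(c))
```

```text
[ 0.57833444 -0.29663994  0.13293315] [-1.24595022e-03 -3.14120160e+00 -1.28936772e-03]
```

View pics/o4.png

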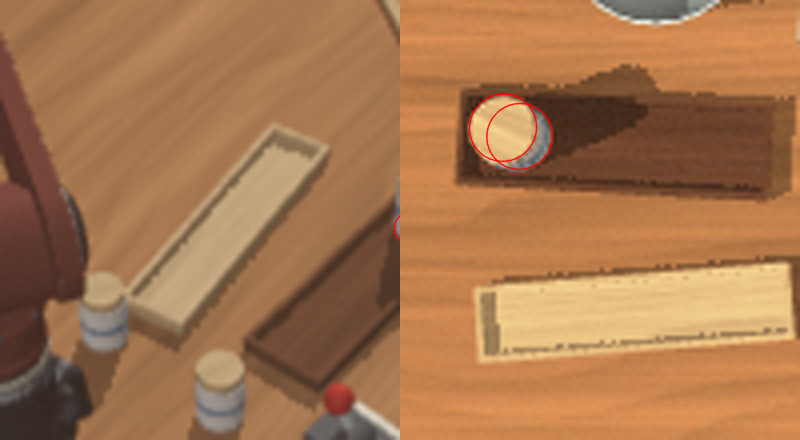

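La stands upright in the wide tray, exactly on its predicted outline. Now Lc.

Emit:
{"fn": "servo_tool", "kwargs": {"increments": [[1, 0, -3, 40, 0], [1, 0, 0, 40, 0], [1, 0, 0, 25, 0], [1, 0, 0, 10, 0], [1, 0, 0, 0, 0], [0.3, 0, 0, 0, 0], [0.3, 0, 0, 0, 0], [0.3, 0, 0, 0, 0], [0.3, 0, 0, 0, 0]]}}

```text
t: 21.12
tool_pos: [0.5798, -0.3003, 0.0205]
tool_rot: [0.001, 3.139, -0.001]
contact_force: [-0.3, 3.2, 6.1]
opening: 0.0592
grip_force: 43.6
```

Emit:
{"fn": "servo_tool", "kwargs": {"increments": [[0.3, 0, 0, -50, 0], [0.3, 0, 0, -60, 0], [0.3, -3.2, 58, 0, 0], [0.3, -3.2, 58, 0, 0], [0.3, -3.2, 58, 0, 0], [0.3, -3.2, 58, 0, 0], [0.3, -3.2, 58, 0, 0], [0.3, -3.2, 58, 0, 0], [0.3, -3.2, 58, 0, 0], [0.3, -3.2, 58, 0, 0], [0.3, 0, 0, 0, 3.7], [0.3, 0, 0, 0, 0]]}}

```text
t: 22.62
tool_pos: [0.6034, 0.1644, 0.1272]
tool_rot: [-0.099, -3.138, 0.001]
contact_force: [0.5, 0.5, -4.4]
opening: 0.0592
grip_force: 45.2
```

Emit:
{"fn": "servo_tool", "kwargs": {"increments": [[0.3, 0, 0, 40, 0], [0.3, 0, 0, 40, 0], [0.3, 0, 0, 14, 0], [0.3, 0, 0, 4, 0], [0.3, 0, 0, 2, 0], [0.3, 0, 0, 1, 0], [0.3, 0, 0, 1, 0], [0.3, 0, 0, 0, 0]]}}

```text
t: 23.62
tool_pos: [0.6059, 0.1641, 0.0291]
tool_rot: [0.101, 3.137, 0.001]
contact_force: [-3.8, -3.4, 5.6]
opening: 0.059
grip_force: 46.6
```

Emit:
{"fn": "servo_tool", "kwargs": {"increments": [[0.3, 0, 0, 1, 0], [0.3, 0, 0, 1, 0], [0.3, 0, 0, 0, 0]]}}

```text
t: 24.0
tool_pos: [0.607, 0.1633, 0.0283]
tool_rot: [0.102, 3.134, -0.001]
contact_force: [-1.4, -6.2, 8.8]
opening: 0.0591
grip_force: 46.8
```

Emit:
{"fn": "servo_tool", "kwargs": {"increments": [[0.85, 0, 0, 0, 0], [0.85, 0, 0, 0, 0], [0.85, 0, 0, 0, 0], [0.85, 0, 0, -30, 0], [0.85, 0, 0, -40, 0], [0.85, 0, 0, -40, 0], [0.85, 0, 0, 0, -3.7]]}}

```text
t: 24.88
tool_pos: [0.6069, 0.165, 0.1392]
tool_rot: [-0.003, 3.133, 0.003]
contact_force: [0.4, 1.1, 0.6]
opening: 0.0723
grip_force: 0.0
```

Emit:
{"fn": "servo_tool", "kwargs": {"increments": [[1, 18, -54.3, 0, 0], [1, 18, -54.3, 0, 0], [1, 18, -54.3, 0, 0], [1, 18, -54.3, 0, 0], [1, 18, -54.3, 0, 0], [1, 18, -54.3, 0, 0], [1, 18, -54.3, 0, 0], [1, 18, -54.3, 0, 0], [1, 18, -54.3, 0, 0], [1, 0, 0, 0, 0], [1, 0, 0, 0, 0]]}}

```text
t: 26.25
tool_pos: [0.4421, -0.324, 0.1338]
tool_rot: [-0.001, -3.141, -0.002]
contact_force: [0.6, 0.1, -0.4]
opening: 0.0856
grip_force: 0.0
```

Run:
```python
from ov import *
print(get_obs()['tool_pos'],get_obs()['tool_rot'])
c=[]
for n,(x0,y0,w) in {'scene':(185,120,115),'top':(150+15,140,85)}.items():
    im=get_image(n)[:,:,::-1];cc=cv2.resize(im[y0:y0+130,x0:x0+w],None,fx=4,fy=4,interpolation=cv2.INTER_CUBIC)
    for P in (circ(.6097,.2518,.082,.029),circ(.6097,.2518,.006,.03),circ(.604,.164,.082,.029),circ(.604,.164,.006,.03)):
        q=((proj(n,P)-[x0,y0]+.5)*4-.5)*8
        cv2.polylines(cc,[q.round().astype(int)],True,(0,0,255),1,cv2.LINE_AA,3)
    c.append(cc)
cv2.imwrite('pics/o5.png',np.hstack(c))
```

```text
[ 0.4420903  -0.32401498  0.1338281 ] [-9.52861068e-04 -3.14138316e+00 -1.87934282e-03]
```

View pics/o5.png

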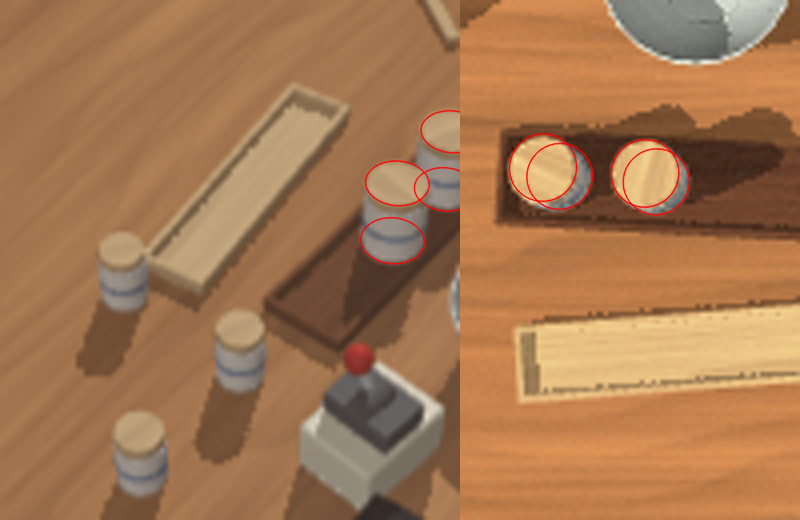

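Both large pots stand upright in the wide tray on their predicted outlines, and the small pots haven't moved. Lb is next.

Emit:
{"fn": "servo_tool", "kwargs": {"increments": [[1, -1, 0, 40, 0], [1, 0, 0, 40, 0], [1, 0, 0, 25, 0], [1, 0, 0, 9, 0], [1, 0, 0, 0, 0], [0.3, 0, 0, 0, 0], [0.3, 0, 0, 0, 0], [0.3, 0, 0, 0, 0], [0.3, 0, 0, 0, 0]]}}

```text
t: 27.48
tool_pos: [0.4442, -0.3255, 0.0222]
tool_rot: [0.001, 3.139, -0.003]
contact_force: [-0.8, 1.7, 7.6]
opening: 0.0593
grip_force: 43.9
```

Emit:
{"fn": "servo_tool", "kwargs": {"increments": [[0.3, 0, 0, -50, 0], [0.3, 0, 0, -60, 0], [0.3, -19.4, 50, 0, 0], [0.3, -19.4, 50, 0, 0], [0.3, -19.4, 50, 0, 0], [0.3, -19.4, 50, 0, 0], [0.3, -19.4, 50, 0, 0], [0.3, -19.4, 50, 0, 0], [0.3, -19.4, 50, 0, 0], [0.3, -19.4, 50, 0, 0], [0.3, 0, 0, 0, 3.7], [0.3, 0, 0, 0, 0]]}}

```text
t: 28.98
tool_pos: [0.5978, 0.0758, 0.1293]
tool_rot: [-0.099, -3.138, 0.001]
contact_force: [-0.6, -0.1, -2.4]
opening: 0.0593
grip_force: 44.9
```

Emit:
{"fn": "servo_tool", "kwargs": {"increments": [[0.3, 0, 0, 40, 0], [0.3, 0, 0, 40, 0], [0.3, 0, 0, 13, 0], [0.3, 0, 0, 3, 0], [0.3, 0, 0, 2, 0], [0.3, 0, 0, 1, 0], [0.3, 0, 0, 1, 0], [0.3, 0, 0, 0, 0]]}}

```text
t: 29.98
tool_pos: [0.5987, 0.0754, 0.0307]
tool_rot: [0.102, 3.139, 0.0]
contact_force: [0.4, 0.6, -3.0]
opening: 0.0588
grip_force: 45.0
```

Emit:
{"fn": "servo_tool", "kwargs": {"increments": [[0.3, 0, 0, 1, 0], [0.3, 0, 0, 1, 0], [0.3, 0, 0, 0, 0]]}}

```text
t: 30.35
tool_pos: [0.5991, 0.0752, 0.0292]
tool_rot: [0.102, 3.139, -0.0]
contact_force: [-0.9, -1.1, 2.5]
opening: 0.0588
grip_force: 46.3
```

Contact is where I expected it (about 0.028), so I'll release and move to Sb.

Emit:
{"fn": "servo_tool", "kwargs": {"increments": [[0.3, 0, 0, 1, 0], [0.85, 0, 0, 0, 0], [0.85, 0, 0, 0, 0], [0.85, 0, 0, 0, 0], [0.85, 0, 0, -30, 0], [0.85, 0, 0, -40, 0], [0.85, 0, 0, -40, 0], [0.85, 0, 0, 0, -3.7], [0.85, 0, 0, 0, 0]]}}

```text
t: 31.48
tool_pos: [0.5987, 0.0754, 0.1377]
tool_rot: [0.002, 3.141, -0.0]
contact_force: [-0.3, -0.2, -0.1]
opening: 0.0727
grip_force: 0.0
```

Emit:
{"fn": "servo_tool", "kwargs": {"increments": [[0.85, 11, -61, 0, 0], [0.85, 11, -61.5, 0, 0], [0.85, 0, 0, 40, 0], [0.85, 0, 0, 40, 0], [0.85, 0, 0, 30, 0], [0.85, 0, 0, 14, 0], [0.85, 0, 0, 0, 0], [0.2, 0, 0, 0, 0], [0.2, 0, 0, 0, 0], [0.2, 0, 0, 0, 0], [0.2, 0, 0, 0, 0]]}}

```text
t: 32.85
tool_pos: [0.578, -0.0473, 0.0153]
tool_rot: [0.0, 3.138, -0.001]
contact_force: [0.8, -0.2, 6.2]
opening: 0.0431
grip_force: 41.1
```

Emit:
{"fn": "servo_tool", "kwargs": {"increments": [[0.2, 0, 0, -50, 0], [0.2, 0, 0, -60, 0], [0.2, 22, 47, 0, 0], [0.2, 22, 47, 0, 0], [0.2, 22, 47, 0, 0], [0.2, 22, 47, 0, 0], [0.2, 22, 47, 0, 0], [0.2, 22, 47, 0, 0], [0.2, 0, 0, 0, -4.1], [0.2, 0, 0, 0, 0]]}}

```text
t: 34.1
tool_pos: [0.4438, 0.2352, 0.1229]
tool_rot: [0.113, -3.139, 0.001]
contact_force: [-0.3, -0.7, -1.7]
opening: 0.0432
grip_force: 41.4
```

Emit:
{"fn": "servo_tool", "kwargs": {"increments": [[0.2, 0, 0, 40, 0], [0.2, 0, 0, 40, 0], [0.2, 0, 0, 13, 0], [0.2, 0, 0, 4, 0], [0.2, 0, 0, 2, 0], [0.2, 0, 0, 2, 0], [0.2, 0, 0, 1, 0], [0.2, 0, 0, 0, 0]]}}

```text
t: 35.1
tool_pos: [0.4447, 0.235, 0.0217]
tool_rot: [-0.112, 3.139, 0.0]
contact_force: [0.0, 0.2, -1.2]
opening: 0.0433
grip_force: 41.5
```

Emit:
{"fn": "servo_tool", "kwargs": {"increments": [[0.2, 0, 0, 1, 0], [0.2, 0, 0, 1, 0], [0.2, 0, 0, 0, 0], [0.65, 0, 0, 0, 0], [0.65, 0, 0, 0, 0], [0.65, 0, 0, 0, 0], [0.65, 0, 0, -30, 0], [0.65, 0, 0, -40, 0], [0.65, 0, 0, -40, 0], [0.65, 0, 0, 0, 4.1], [0.65, 0, 0, 0, 0]]}}

```text
t: 36.48
tool_pos: [0.4446, 0.2349, 0.1296]
tool_rot: [-0.001, 3.141, 0.0]
contact_force: [0.1, -0.2, -0.7]
opening: 0.0551
grip_force: 0.0
```

```bash
cat > chk.py <<'E'
from ov import *
def chk(f,pots):
    o=get_obs();print(o['t'],o['tool_pos'],o['opening'])
    c=[]
    for n,(x0,y0,w,h) in {'scene':(190,120,110,140),'top':(168,140,90,140)}.items():
        im=get_image(n)[:,:,::-1];cc=cv2.resize(im[y0:y0+h,x0:x0+w],None,fx=4,fy=4,interpolation=cv2.INTER_CUBIC)
        for x,y,z,k in pots:
            H,r=(.062,.021) if k=='S' else (.076,.029)
            for P in (circ(x,y,z+H,r),circ(x,y,z,r+.001)):
                q=((proj(n,P)-[x0,y0]+.5)*4-.5)*8
                cv2.polylines(cc,[q.round().astype(int)],True,(0,0,255),1,cv2.LINE_AA,3)
        c.append(cc)
    cv2.imwrite(f'pics/{f}.png',np.hstack(c))
E
python3 - <<'E'
from chk import *
chk('o6',[(.4375,-.0325,0,'S'),(.5735,-.1825,0,'S'),(.4455,.2348,.006,'S'),(.5983,.0755,.006,'L'),(.604,.164,.006,'L')])
E
```

```text
36.475 [0.44456983 0.23492245 0.12956844] 0.055132331568115506
```

View pics/o6.png

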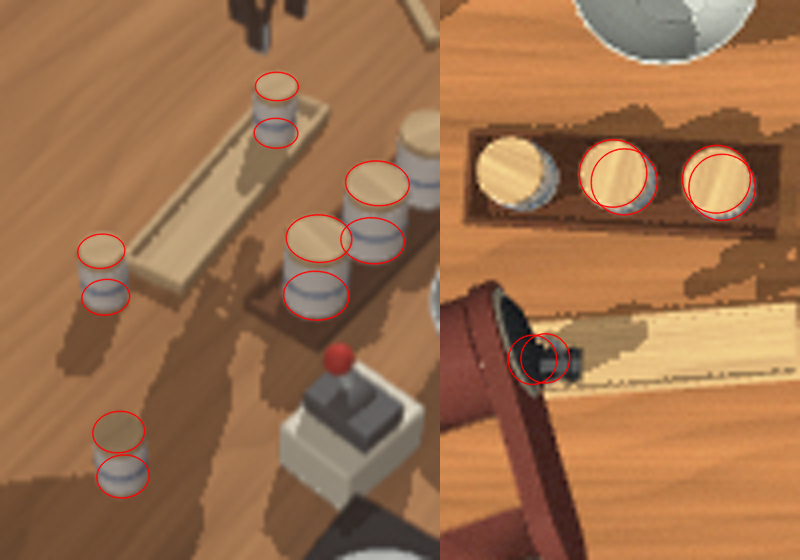

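Four pots are in place on their outlines, and the last two small ones are where I expected. Now Sa.

Emit:
{"fn": "servo_tool", "kwargs": {"increments": [[0.85, 1.5, -53.5, 0, 0], [0.85, 1.5, -53.5, 0, 0], [0.85, 1.5, -53.5, 0, 0], [0.85, 1.5, -53.5, 0, 0], [0.85, 1, -53.5, 0, 0], [0.85, 0, 0, 0, 0], [0.85, 0, 0, 40, 0], [0.85, 0, 0, 40, 0], [0.85, 0, 0, 25, 0], [0.85, 0, 0, 11, 0], [0.85, 0, 0, 0, 0]]}}

```text
t: 37.95
tool_pos: [0.4368, -0.0319, 0.0126]
tool_rot: [0.001, -3.14, -0.001]
contact_force: [0.7, 0.0, 0.6]
opening: 0.0722
grip_force: 0.0
```

Emit:
{"fn": "servo_tool", "kwargs": {"increments": [[0.2, 0, 0, 0, 0], [0.2, 0, 0, 0, 0], [0.2, 0, 0, 0, 0], [0.2, 0, 0, 0, 0]]}}

```text
t: 38.45
tool_pos: [0.4388, -0.0328, 0.0149]
tool_rot: [0.001, 3.139, -0.0]
contact_force: [-0.0, 1.6, 7.1]
opening: 0.043
grip_force: 41.1
```

Emit:
{"fn": "servo_tool", "kwargs": {"increments": [[0.2, 0, 0, -50, 0], [0.2, 0, 0, -60, 0], [0.2, -4.5, 60, 0, 0], [0.2, -4.5, 60, 0, 0], [0.2, -4.5, 60, 0, 0], [0.2, 0, 0, 0, -4.1], [0.2, 0, 0, 0, 0]]}}

```text
t: 39.33
tool_pos: [0.4503, 0.1478, 0.1227]
tool_rot: [0.113, -3.138, 0.001]
contact_force: [0.1, 0.1, -2.8]
opening: 0.043
grip_force: 41.9
```

Emit:
{"fn": "servo_tool", "kwargs": {"increments": [[0.2, 0, 0, 40, 0], [0.2, 0, 0, 40, 0], [0.2, 0, 0, 13, 0], [0.2, 0, 0, 4, 0], [0.2, 0, 0, 2, 0], [0.2, 0, 0, 2, 0], [0.2, 0, 0, 1, 0], [0.2, 0, 0, 0, 0]]}}

```text
t: 40.33
tool_pos: [0.4512, 0.1475, 0.0216]
tool_rot: [-0.112, 3.139, 0.0]
contact_force: [-0.6, -0.6, -2.1]
opening: 0.0431
grip_force: 42.0
```

Emit:
{"fn": "servo_tool", "kwargs": {"increments": [[0.2, 0, 0, 1, 0], [0.2, 0, 0, 1, 0], [0.2, 0, 0, 0, 0], [0.65, 0, 0, 0, 0], [0.65, 0, 0, 0, 0], [0.65, 0, 0, 0, 0], [0.65, 0, 0, -30, 0], [0.65, 0, 0, -40, 0], [0.65, 0, 0, -40, 0], [0.65, 0, 0, 0, 4.1], [0.65, 0, 0, 0, 0]]}}

```text
t: 41.7
tool_pos: [0.4511, 0.1474, 0.1296]
tool_rot: [-0.001, 3.141, 0.0]
contact_force: [-0.9, 0.6, 0.0]
opening: 0.0555
grip_force: 0.0
```

Emit:
{"fn": "servo_tool", "kwargs": {"increments": [[0.85, -20.4, -55, 0, 0], [0.85, -20.4, -55, 0, 0], [0.85, -20.4, -55, 0, 0], [0.85, -20.4, -55, 0, 0], [0.85, -20.4, -55, 0, 0], [0.85, -20.4, -55, 0, 0], [0.85, 0, 0, 0, 0], [0.85, 0, 0, 40, 0], [0.85, 0, 0, 40, 0], [0.85, 0, 0, 25, 0], [0.85, 0, 0, 10, 0], [0.85, 0, 0, 0, 0]]}}

```text
t: 43.2
tool_pos: [0.5726, -0.1819, 0.0136]
tool_rot: [0.001, -3.14, -0.001]
contact_force: [-0.4, -0.8, -0.0]
opening: 0.0728
grip_force: 0.0
```

Emit:
{"fn": "servo_tool", "kwargs": {"increments": [[0.2, 0, 0, 0, 0], [0.2, 0, 0, 0, 0], [0.2, 0, 0, 0, 0], [0.2, 0, 0, 0, 0]]}}

```text
t: 43.7
tool_pos: [0.5746, -0.1832, 0.0162]
tool_rot: [0.0, 3.139, -0.002]
contact_force: [0.1, 0.1, 6.3]
opening: 0.043
grip_force: 41.2
```

Emit:
{"fn": "servo_tool", "kwargs": {"increments": [[0.2, 0, 0, -50, 0], [0.2, 0, 0, -60, 0], [0.2, 23, 48.4, 0, 0], [0.2, 23, 48.4, 0, 0], [0.2, 23, 48.4, 0, 0], [0.2, 23, 48.4, 0, 0], [0.2, 23, 48.4, 0, 0], [0.2, 0, 0, 0, -4.1], [0.2, 0, 0, 0, 0]]}}

```text
t: 44.82
tool_pos: [0.4577, 0.0598, 0.1239]
tool_rot: [0.113, -3.139, 0.0]
contact_force: [0.2, -0.1, -1.4]
opening: 0.0429
grip_force: 41.5
```

Emit:
{"fn": "servo_tool", "kwargs": {"increments": [[0.2, 0, 0, 40, 0], [0.2, 0, 0, 40, 0], [0.2, 0, 0, 13, 0], [0.2, 0, 0, 4, 0], [0.2, 0, 0, 2, 0], [0.2, 0, 0, 2, 0], [0.2, 0, 0, 1, 0], [0.2, 0, 0, 0, 0]]}}

```text
t: 45.82
tool_pos: [0.4586, 0.0594, 0.0227]
tool_rot: [-0.112, 3.139, -0.0]
contact_force: [0.6, 0.3, -1.8]
opening: 0.0428
grip_force: 41.5
```

Emit:
{"fn": "servo_tool", "kwargs": {"increments": [[0.2, 0, 0, 1, 0], [0.2, 0, 0, 1, 0], [0.2, 0, 0, 0, 0], [0.65, 0, 0, 0, 0], [0.65, 0, 0, 0, 0], [0.65, 0, 0, 0, 0], [0.65, 0, 0, -40, 0], [0.65, 0, 0, -60, 0], [0.65, 0, 0, -40, 0], [0, 0, 0, 0, 4.1], [0, 0, 0, 0, 0]]}}

```text
t: 47.2
tool_pos: [0.4584, 0.0593, 0.1606]
tool_rot: [-0.001, 3.141, -0.0]
contact_force: [-0.8, 0.5, -1.3]
opening: 0.0198
grip_force: 0.0
```

Emit:
{"fn": "servo_tool", "kwargs": {"increments": [[0, -23, -50, 0, 0], [0, -23, -50, 0, 0], [0, -23, -50, 0, 0], [0, -23, -50, 0, 0], [0, 0, 0, 0, 0]]}}

```text
t: 47.82
tool_pos: [0.5504, -0.1435, 0.1587]
tool_rot: [-0.005, -3.139, -0.001]
contact_force: [-0.2, 0.2, -0.0]
opening: -0.0002
grip_force: 0.0
```

Run:
```python
from chk import *
chk('o7',[(.4455,.2348,.006,'S'),(.4518,.147,.006,'S'),(.4581,.0592,.006,'S'),(.5983,.0755,.006,'L'),(.604,.164,.006,'L'),(.6097,.2518,.006,'L')])
```

```text
47.825 [ 0.55041138 -0.14353894  0.15872501] -0.0002324522009394062
```

View pics/o7.png

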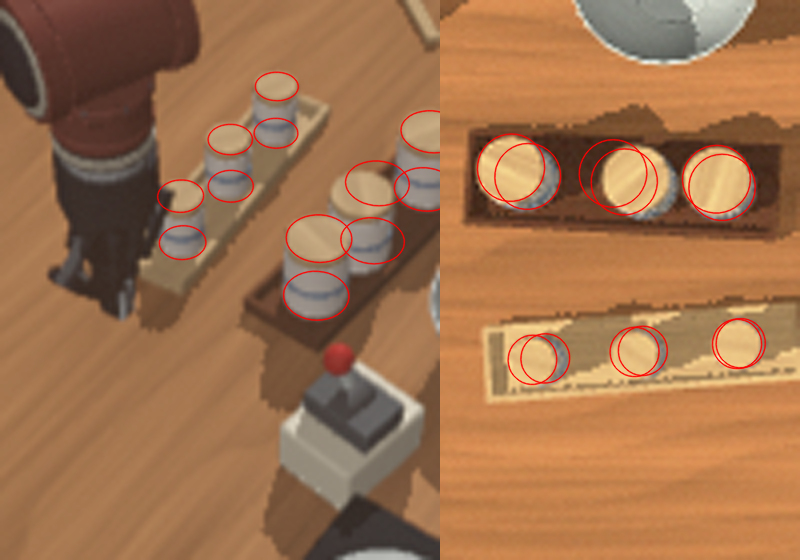

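The middle large pot has been knocked about 2 cm along the lane: its lid is now at (638,179) in the top crop, where it was (613,173). I'll triangulate its lid to see whether it still stands on the tray floor.

Run:
```python
from chk import *
np.set_printoptions(precision=4,suppress=True)
S=lambda p:(190-.375+p[0]/4,120-.375+p[1]/4); T=lambda p:(168-.375+(p[0]-440)/4,140-.375+p[1]/4)
for k,a,b in [('mid',(361,190),(638.5,179)),('near',(318,239),(717,179)),]:
    X,e=tri(S(a),T(b)); print(k,X,e,at('top',[T(b)],.082)[0],at('scene',[S(a)],.082)[0])
X=at('top',[T((638.5,179))],.082)[0]
a=np.deg2rad(-3.7);d=X[:2]-[.604,.164];print('tray xy',d@[np.cos(a),np.sin(a)],d@[-np.sin(a),np.cos(a)])
c=[]
for n,(x0,y0,w,h) in {'scene':(240,145,50,60),'top':(190,165,50,60)}.items():
    im=get_image(n)[:,:,::-1];cc=cv2.resize(im[y0:y0+h,x0:x0+w],None,fx=8,fy=8,interpolation=cv2.INTER_CUBIC)
    for P in (circ(X[0],X[1],.082,.029),circ(X[0],X[1],.006,.03)):
        q=((proj(n,P)-[x0,y0]+.5)*8-.5)*8
        cv2.polylines(cc,[q.round().astype(int)],True,(0,0,255),1,cv2.LINE_AA,3)
    c.append(cc)
cv2.imwrite('pics/o8.png',np.hstack(c))
```

```text
mid [0.599  0.1419 0.0875] 0.002481483223412408 [0.5986 0.1417 0.082 ] [0.5972 0.1476 0.082 ]
near [0.5982 0.0747 0.0811] 0.00019064965146106807 [0.598  0.0746 0.082 ] [0.5987 0.074  0.082 ]
tray xy -0.003984227947732966 -0.02256978750567089
```

View pics/o8.png

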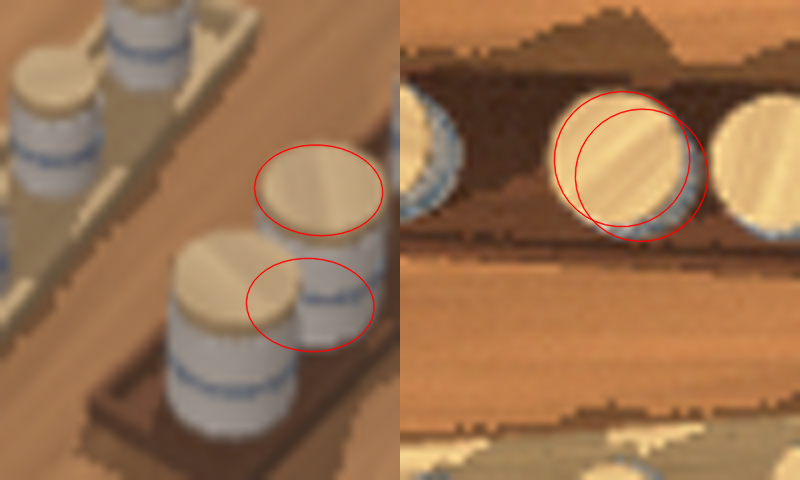

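The pot is upright on the tray floor, with its base inside the rim and about 4 mm off the centre line, so step 1 still holds. Next is the toggle.

Emit:
{"fn": "servo_tool", "kwargs": {"increments": [[0, -34, 30, 0, 0], [0, -34, 30, 0, 0], [0, -33, 29, 0, 0], [0, 0, 0, 30, 0], [0, 0, 0, 22, 0], [0, 0, 0, 0, 0]]}}

```text
t: 48.78
tool_pos: [0.6487, -0.0508, 0.105]
tool_rot: [0.001, -3.136, -0.002]
contact_force: [-0.3, -0.0, -0.5]
opening: -0.0001
grip_force: 0.0
```

Emit:
{"fn": "servo_tool", "kwargs": {"increments": [[0, -6, 0, 0, 0], [0, -6, 0, 0, 0], [0, -6, 0, 0, 0], [0, -6, 0, 0, 0], [0, -6, 0, 0, 0], [0, -6, 0, 0, 0], [0, -6, 0, 0, 0], [0, -6, 0, 0, 0], [0, -6, 0, 0, 0], [0, -5, 0, 0, 0], [0, 0, 0, 0, 0], [0, 0, 0, 0, 0]]}}

```text
t: 50.28
tool_pos: [0.7105, -0.0514, 0.1082]
tool_rot: [0.0, 3.141, 0.001]
contact_force: [-0.7, 0.7, 0.2]
opening: -0.0001
grip_force: 0.0
```

Emit:
{"fn": "servo_tool", "kwargs": {"increments": [[0, -2, 0, 0, 0], [0, -2, 0, 0, 0], [0, -2, 0, 0, 0], [0, 0, 0, 0, 0]]}}

```text
t: 50.78
tool_pos: [0.714, -0.0517, 0.1078]
tool_rot: [-0.001, -3.135, -0.0]
contact_force: [-9.3, 0.1, 3.5]
opening: -0.0002
grip_force: 4.7
```

```bash
cat > red.py <<'E'
from h import *
U=[]
for n in('scene','top'):
    im=get_image(n).astype(int);r=(im[:,:,0]>120)&(im[:,:,1]<60)&(im[:,:,2]<60)
    r[:,:200]=0;r[:130]=0;r[235:]=0;r[:,300:]=0
    v,u=np.nonzero(r);print(n,len(u),u.mean() if len(u) else None,v.mean() if len(u) else None);
    if len(u):print(at(n,[(np.median(u),np.median(v))],.112)[0])
E
python3 red.py
```

```text
scene 35 282.8857142857143 216.05714285714285
[ 0.73709077 -0.05914519  0.112     ]
top 0 None None
```

Emit:
{"fn": "servo_tool", "kwargs": {"increments": [[0, 10, 0, 0, 0], [0, 40, 0, 0, 0], [0, 50, -20, -20, 0], [0, 50, -40, -20, 0], [0, 0, -50, -10, 0], [0, 0, -50, 0, 0], [0, 0, -50, 0, 0], [0, 0, 0, 0, 0], [0, 0, 0, 0, 0]]}}

```text
t: 52.0
tool_pos: [0.5697, -0.2585, 0.157]
tool_rot: [0.001, 3.141, 0.001]
contact_force: [0.6, 0.3, -1.0]
opening: -0.0
grip_force: 0.0
```

```bash
python3 red.py
python3 - <<'E'
from chk import *
chk('o9',[(.4455,.2348,.006,'S'),(.4518,.147,.006,'S'),(.4581,.0592,.006,'S'),(.5983,.0755,.006,'L'),(.5988,.143,.006,'L'),(.6097,.2518,.006,'L')])
E
```

```text
scene 31 282.8709677419355 216.38709677419354
[ 0.73709077 -0.05914519  0.112     ]
top 40 276.025 141.825
[ 0.73706314 -0.05926215  0.112     ]
52.1 [ 0.56975652 -0.25770413  0.15688055] -0.00019212597920929188
```

View pics/o9.png

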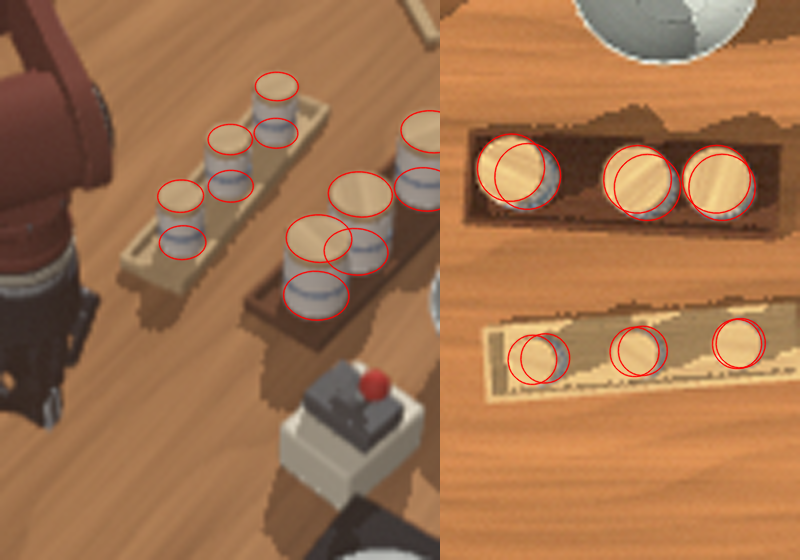

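All six pots stand upright and closed on their outlines, and the ball has swung fully to the back, from (0.700, -0.053) to (0.737, -0.059). I'll hand it in.

```bash
python3 -c "
from station import *
print(finish_job())"
```

```text
the job is handed in; nothing more can be done
None
```

The job is handed in: all six lids are pressed home, the three small pots stand in the narrow tray and the three large ones in the wide tray, and the timer toggle is on; the judge gave no verdict, but my last camera check showed everything in place.

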